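Load a power-module baseplate in the turnover holder and turn it underside up

ROBOT

A 6-joint arm with a two-finger parallel gripper is mounted at the origin on a cart in front of the work surface, level with it; the furniture and walls round the work are solid. World frame = base frame: x ahead of the robot, y to its left, z up, the work surface at z = 0. Lengths are in mm, angles in rad, forces in N, time in s.
With the tool pointing down it reaches from about 250 to 800 mm from the base axis. Payload 3.9 kg.
Tool frame: the origin (TCP) lies midway between the tips of the shut fingers; the grasp point (between the pads) lies 19 mm behind it; z points along the fingers, y is the line along which they close (so a half turn about z gives the same grasp; the last joint's range is limited). The gripper opens to 85 mm and grips with 20 to 120 N. Pads are 22 mm wide; open, the fingers measure 114 mm over their backs; the gripper's body (76 mm by 85 mm) begins 54 mm behind the grasp point. The pads swing forward as they close: fully open they stand 13 mm farther back than shut.
Start: joints at [1.122, 0.26, -0.138, 1.173, 0, 1.571], TCP at [227.784, 473.001, 231.304] pointing down, gripper open.
Joint ranges: [-2.78, 2.78], [-0.83, 1.72], [-1.28, 1.37], [-1.9, 2.12], [-1.57, 1.48], [-3.14, 3.14]. Speed limits (rad/s): [2.57, 2.57, 3.14, 3.14, 3.14, 3.14].

INTERFACE

Orientations are given as a rotation vector (axis times angle).
In Python, from station import r, optics gives the robot as it stands.
- The arm moves only by the shell command python3 -m crank 'ROWS'. ROWS is JSON, a list of rows, each a list of 5 numbers: the shift along the world's x, y, z each as a share of 75 cm, from -1 to 1, then the turn about the world's z as a share of pi rad, from -1 to 1, then the finger opening in mm, from 0 to 85.4. In form: [[tx, ty, tz, turn, fingers], ...]. A call has 1 to 5 rows; each row is the pose to reach, as a shift and turn from the pose commanded when the call began, turning the shorter way round; what a row does not reach only later rows make up. A row lasts 1/12 s, in which the tool goes at most 41.7 mm and 7.16 degrees, less where a joint would pass 70% of its speed; a pose out of reach is approached as far as the arm can. A call with a number of a shift or a turn outside -1 to 1 is refused whole. A call with a gripper value outside its range is refused whole. The fingers move at their own pace and stop on an object; the grip force is fixed at half the most. Time passes only in rows, so rows that repeat a pose let the fingers close. It gives the time, the measured TCP pose, the force, the opening and the grip force at its end, in the units of the state.
- r.sense(): the state, without advancing time (a new reading comes with each control period).
- optics.capture(name): name is "side" or "top" or "wrist"; returns a dict with "color" (400x640x3 uint8, red, green, blue), "range_z" (400x640 float32, mm along the optical axis (not along the pixel's ray), 0 where there is no reading), "K" (3x3 intrinsics, pixels), "R" (3x3) and "t" (3): a world point X has camera coordinates R X + t; the wrist camera has in their place "mount" (4x4, takes a point from camera to tool coordinates, whose origin is the TCP and whose axes are the flange's). Camera axes: x right, y down, z forward; pixel columns grow to the right and rows downward; lengths in mm; the calibration is good to about 2 mm. A picture is of the moment at which its call begins: read the wrist's pose just before it.
- r.finish_job(): hands the job in; it is judged then, once.
The state is a dict: "time": time; "q": joint angles; "qd": joint speeds; "tau": joint torques, N m; "position": TCP position; "ee_rot": TCP orientation; "force": force on the tool from outside, world axes, zero at the start; "moment": the same for the moment, N m; "grip_width": finger opening in mm; "grasp_force": force on a finger pad.
Only numpy, scipy, OpenCV 4.12 (cv2) and the standard library are available. Lean on these libraries where they do the work, as an engineer would, in place of code of your own. Each camera call takes 0.05 s, during which the arm holds its last target. There are 200 camera calls.

TASK

The copper baseplate in the steel tray has passed inspection on its chip side, and its bare underside comes next. Lay it, without dropping it, chip side up in the pocket of the open turnover holder, push the blue sliding jaw home so that the grooves of both jaws hold the plate's ends, then swing the frame right over by its red handle until it lies on the other rest, plate held underside up. Leave the vials and the specimen mount behind the tray undisturbed.

Things in the scene. Friction and masses are not known exactly. Their poses are not given: they have to be found in the camera images.
- steel_tray: shallow steel tray, about 200 x 300 mm, walls 20 mm high; the baseplate lies in it. Origin at its middle, its floor 3 mm above the bench; its y axis runs along the 300 mm length. It is fixed.
- plate: copper baseplate, 80 x 50 x 5 mm, 170 g. One face carries two white ceramic tiles with chips (2 mm high, within 33 mm of the middle along the length, 19 mm across), the other is bare copper. Origin at the centre of the bare face; x along the 80 mm length, y along the 50 mm width, z out of the chip face. Either end may go to either jaw. Take it across its 50 mm width.
- plate_mid (a point): the middle of the baseplate, 2.5 mm along z from plate's origin, same axes
- holder: turnover holder, fixed: grey T-shaped base 200 x 194 mm, uprights (101 mm high, 34 mm wide) at x = -106 and +68 mm carry a turning frame whose level axis is 92 mm above the bench. Origin under the axis at bench height; x along the axis, from the blue sliding jaw to the plain fixed jaw; z up. Thin rest posts 88 mm high at x = 34, y = -85 and +85 mm.
- seat (a point): middle of the turning frame, on the axis: where the plate's middle lies when clamped (within 2 mm in height). Its axes are the frame's: the holder's while the frame is at 0, and they turn with it. The frame is two rods (8 mm) along x at y = +-64 mm with open space between them, crossed by the two jaws.
- fixed_groove (a point): on the fixed jaw, middle of its groove bottom; x = +40 mm from the seat, frame axes. The groove is 7.5 mm high (z -3.5 to +4 mm) and opens to -x. A lip reaches 4 mm over the plate's end (z +4 to +7 mm), two tongues reach 16 mm under it; their top, z = -3.5 mm, is where the plate's underside lies. Two side cheeks, 55 mm apart, with flared tops up to z = 13 mm, along 12 mm.
- jaw_groove (a point): the same point on the blue sliding jaw, a mirror image of the fixed one that opens to +x; x = -58 mm plus the jaw's joint value from the seat. The plate is lowered level onto the tongues, between the two lips: their free gap is 90 mm minus the joint value, its middle halfway between the two groove points. Pushing the jaw then carries the plate into both grooves.
- turn_frame (a joint): angle of the frame about the holder's axis, rad: 0 with the handle on its rest at the holder's -y side, pi when it has been swung up and over onto the rest at the +y side. Light friction; it stays about where it is left.
- jaw (a joint): travel of the sliding jaw towards the fixed jaw, m: 0 fully open, 0.018 when the plate is held between both groove bottoms, 0.024 end of travel without a plate. About 3 N friction; stays where it is left.
- jaw_tab (a point): middle of the top of the black thumb tab on the sliding jaw: 10 mm thick along the frame's x, 28 mm wide along y; it rises 21 mm above the jaw, whose top is 7 mm above the seat. Push it along +x, or pinch it across its thickness.
- handle (a point): middle of the frame's red round handle bar, 12 mm thick, 54 mm long, parallel to the axis; 108 mm from the axis and 44 mm outside the frame's rod, on two arms at x = +-34 mm. It can turn between the finger pads while the frame swings.
- vial_blue: glass vial with blue cap, 22 mm thick, 47 mm high, upright on the bench behind the tray; origin at the centre of its foot. A bystander.
- vial_red: glass vial with red cap, 22 mm thick, 47 mm high, upright on the bench behind the tray; origin at the centre of its foot. A bystander.
- mount_green: dark green round resin specimen mount, 30 mm thick, 18 mm high, on the bench behind the tray; origin at the centre of its foot. A bystander.
Mind the look-alikes: they are no part of the job. What is meant by the plate is not pink, and is the larger of those in its own colour.

How it is judged:
By the outcome, as a careful person would: the job done as asked, in the order asked, and still so for the second after the job is handed in, with the robot touching nothing.
It also fails if it takes over 69 s, if anything falls off the work surface, if the arm or the gripper's body presses on something with over 40 N, if the wrist force passes 120 N, or if a joint passes its speed limit or range.

## Working session

There is one attempt and no reset: what is moved stays moved. The work goes in short steps, Python scripts to look and compute and a shell command to move; the robot and the scene stay as the last step left them, time stands still between calls to the robot, and variables do not carry over. Pictures are saved under pics/ and viewed, at most 10 in all, crops included, and the job is handed in when it is done.

```bash
ls; mkdir -p pics
cat > h.py <<'E'
import numpy as np, cv2
from station import r, optics
def cap(n):
    d=optics.capture(n); np.savez('/tmp/%s.npz'%n,**d); return d
E
python3 - <<'E'
from h import *
for n in("top","side"):
    d=cap(n); cv2.imwrite(f'pics/{n}1.png',d['color'][:,:,::-1]); print(n,d['K'],d['R'],d['t'],d['range_z'].max())
print(r.sense())
E
```

```text
pics
top [[436.79160807   0.         322.27154462]
 [  0.         436.79160807 188.63230862]
 [  0.           0.           1.        ]] [[-2.00566602e-02 -9.99793773e-01 -3.18476267e-03]
 [-9.84635391e-01  2.03050448e-02 -1.73438324e-01]
 [ 1.73467223e-01 -3.42763486e-04 -9.84839583e-01]] [174.61200637 501.04179514 963.49993038] 1874.1761
side [[448.75512459   0.         322.72949557]
 [  0.         448.75512459 202.89855243]
 [  0.           0.           1.        ]] [[ 0.8439495  -0.53590339  0.02359645]
 [-0.22483061 -0.39332021 -0.89148775]
 [ 0.48703227  0.74706544 -0.45242988]] [-314.87326512  274.69995612  832.62153014] 2389.6042
{'time': 0.1, 'q': array([ 1.12199216e+00,  2.60643646e-01, -1.39253675e-01,  1.17268196e+00,
       -1.37256739e-05,  1.57080423e+00]), 'qd': array([-0.00018623, -0.00243615,  0.00342002,  0.00075721,  0.00031887,
        0.00113988]), 'tau': array([-4.74158915e-04, -4.06507802e+01,  2.54528010e+01,  1.01258175e-02,
       -7.96268046e-05, -8.46562020e-07]), 'position': array([227.53028598, 472.45507151, 230.52969672]), 'ee_rot': array([-6.99004628e-01, -3.06244688e+00,  2.73490058e-03]), 'force': array([-0.14855095, -0.49305978,  0.33042189]), 'moment': array([-0.00384209, -0.01685422,  0.05929202]), 'grasp_force': 0.0, 'grip_width': 85.14714936094349}
```

View pics/top1.png

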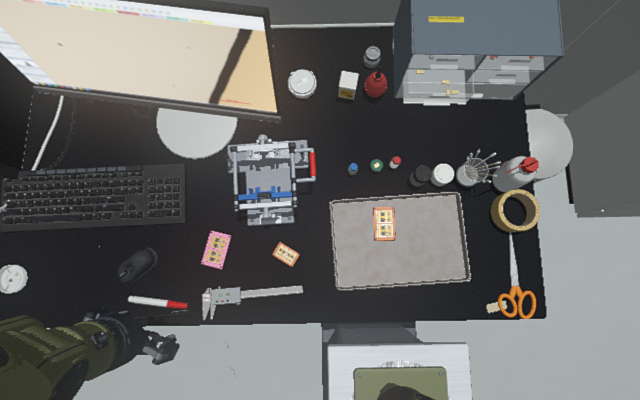

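View pics/side1.png

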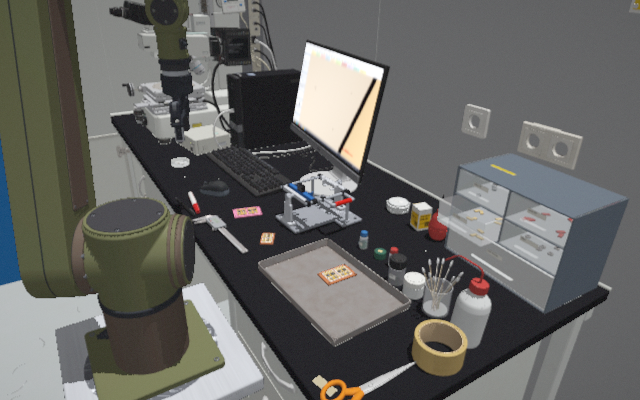

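Candidates for the plate are (top view): the pink one at (216,250), a small copper one at (286,254), and a larger copper one in the tray at (384,224). By the description I choose the last. Holder is at (265,180), with the blue jaw at (265,195) towards the robot and the red handle at (312,163) on world −y.

```bash
cat >> h.py <<'E'
def ray(d,u,v,z):
    c=-d['R'].T@d['t']; w=d['R'].T@np.linalg.inv(d['K'])@[u,v,1.]; return c+w*(z-c[2])/w[2]
def pts(d,mask):
    v,u=np.nonzero(mask); z=d['range_z'][v,u]; k=z>0; v,u,z=v[k],u[k],z[k]
    return (((np.linalg.inv(d['K'])@np.c_[u,v,np.ones(len(u))].T)*z).T-d['t'])@d['R']
def hsv(d,lo,hi,roi=None):
    m=cv2.inRange(cv2.cvtColor(d['color'],cv2.COLOR_RGB2HSV),lo,hi)
    if roi:
        k=np.zeros_like(m); a,b,c,e=roi; k[b:e,a:c]=1; m=m*k
    return m
E
python3 - <<'E'
from h import *
d=dict(np.load('/tmp/top.npz')); s=dict(np.load('/tmp/side.npz'))
m=hsv(d,(3,90,90),(22,255,255),(360,195,410,255)); c=max(cv2.findContours(m,0,2)[0],key=cv2.contourArea); R=cv2.minAreaRect(c)
print('plate top',R); 
for b in cv2.boxPoints(R): print(b,ray(d,*b,8).round(1))
print(ray(d,*R[0],8), np.median(pts(d,m)[:,2]))
m=hsv(s,(3,90,90),(22,255,255),(310,255,365,290)); c=max(cv2.findContours(m,0,2)[0],key=cv2.contourArea); R=cv2.minAreaRect(c);print('side',R,ray(s,*R[0],8),np.median(pts(s,m)[:,2]))
for n,lo,hi,roi in(('red',(0,150,100),(6,255,255),(300,145,325,190)),('blue',(100,120,60),(125,255,255),(230,175,300,215))):
    p=pts(d,hsv(d,lo,hi,roi)); print(n,len(p),np.median(p,0),np.percentile(p,[3,97],0))
for n,lo,hi,roi in(('red',(0,150,100),(6,255,255),(325,190,365,215)),('blue',(100,120,60),(125,255,255),(280,175,320,210))):
    p=pts(s,hsv(s,lo,hi,roi)); print('side',n,len(p),np.median(p,0),np.percentile(p,[3,97],0))
a=cv2.resize(d['color'][120:230,220:330],None,fx=5,fy=5,interpolation=2); cv2.imwrite('pics/crop_h.png',a[:,:,::-1])
a=cv2.resize(d['color'][190:265,200:420],None,fx=3.6,fy=3.6,interpolation=2); cv2.imwrite('pics/crop_p.png',a[:,:,::-1])
E
```

```text
plate top ((383.8915100097656, 223.5047149658203), (33.75072479248047, 21.02361488342285), 87.51044464111328)
[372.6566  207.10188] [463.9  45.8   8. ]
[393.66037 206.18867] [465.1  -4.1   8. ]
[395.12643 239.90755] [385.5  -3.7   8. ]
[374.12265 240.82076] [384.3  45.5   8. ]
[424.42746163  20.87941002   8.        ] 8.729694467584169
side ((337.0000305175781, 274.5), (14.100540161132812, 36.64476776123047), 73.0724868774414) [421.79446713  14.99766119   8.        ] 7.790451106177627
red 123 [553.0604478  185.75990251  97.0184386 ] [[527.57832519 179.5037599    0.74178843]
 [575.53796734 193.34159537 100.50716128]]
blue 324 [484.73017853 296.00609929  99.21497619] [[475.44824772 234.92776122  88.01574012]
 [502.24669603 345.64430452 111.15291421]]
side red 66 [552.5364934  181.25704773  94.74678375] [[525.61748818 177.0329563   83.67068371]
 [581.52819204 195.42325285  97.77081041]]
side blue 129 [478.62065048 273.53291514  97.37387638] [[474.16601698 234.60945341  90.46825881]
 [499.23762153 344.07053871 100.4940825 ]]
```

View pics/crop_p.png

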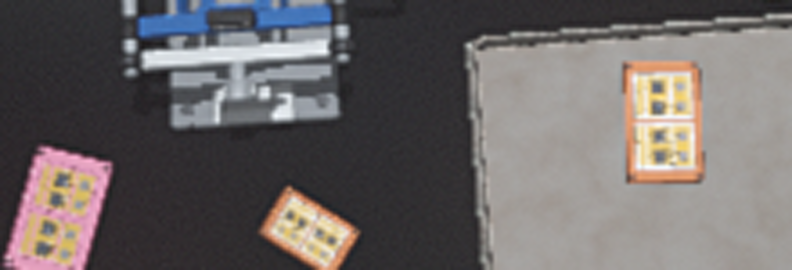

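View pics/crop_h.png

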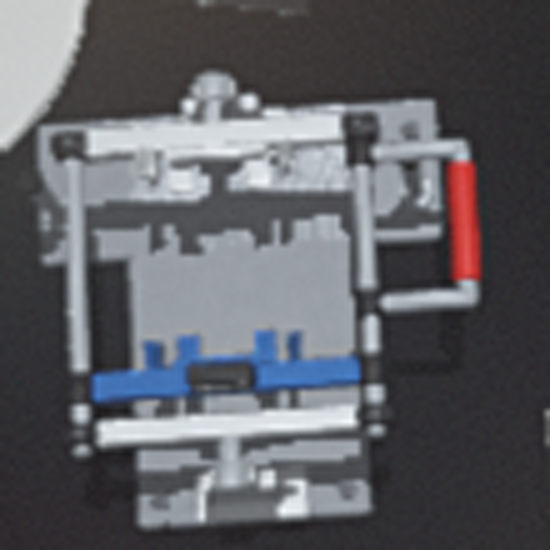

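Crop p: the tray piece, at about (384,224) in the full picture, is copper with its chips up and is larger than the loose copper one, so it is the right plate. Crop h: the holder is open, with the blue jaw and its black tab at crop (222,376) and the red bar at crop (463,220). Next I check the wrist camera mount and go above the holder.

```bash
python3 -c "
from h import *
d=cap('wrist'); print(d['mount'].round(3),d['K'])"
python3 -m crank '[[0.05,-0.03,0.01,0.036,85],[0.1,-0.06,0.03,0.072,85],[0.15,-0.09,0.05,0.107,85],[0.2,-0.12,0.07,0.143,85],[0.24,-0.15,0.09,0.143,85]]'
python3 -m crank '[[0.05,-0.03,0.02,0,85],[0.1,-0.06,0.04,0,85],[0.12,-0.09,0.06,0,85],[0.12,-0.09,0.06,0,85],[0.12,-0.09,0.06,0,85]]'
python3 -c "
from h import *
print(r.sense())"
```

```text
[[ 1.00000e-03 -9.56000e-01 -2.93000e-01  7.45710e+01]
 [ 1.00000e+00  1.00000e-03  1.00000e-03  8.08000e-01]
 [-1.00000e-03 -2.93000e-01  9.56000e-01 -1.42546e+02]
 [ 0.00000e+00  0.00000e+00  0.00000e+00  1.00000e+00]] [[322.9223347    0.         315.42209948]
 [  0.         322.9223347  199.65847751]
 [  0.           0.           1.        ]]
time: 0.57
position: [391.5, 371.4, 290.8]
ee_rot: [0.008, -3.141, 0.001]
force: [0.0, 0.6, -0.2]
grip_width: 85.1
grasp_force: 0.0
time: 0.98
position: [482.2, 303.8, 336.3]
ee_rot: [0.005, 3.141, 0.001]
force: [0.1, -0.1, -0.7]
grip_width: 84.8
grasp_force: 0.0
{'time': 0.9833, 'q': array([5.62052255e-01, 3.21585291e-01, 2.20409439e-01, 1.46834629e+00,
       2.62789406e-04, 5.65442087e-01]), 'qd': array([ 0.04935267, -0.00150548, -0.04986456, -0.01135242,  0.01395764,
        0.00434996]), 'tau': array([-1.48839232e+00, -4.53120804e+01,  2.69957113e+01,  3.01799714e-02,
       -1.70910205e-01, -4.60720982e-02]), 'position': array([482.16238081, 303.77123017, 336.33659602]), 'ee_rot': array([5.32288243e-03, 3.14065123e+00, 1.41799734e-03]), 'force': array([ 0.12952438, -0.05623866, -0.72684866]), 'moment': array([ 0.05127362,  0.02031437, -0.01736917]), 'grasp_force': 0.0, 'grip_width': 84.79444542709795}
```

```bash
cat >> h.py <<'E'
from scipy.spatial.transform import Rotation as Ro
def wcap(name):
    s=r.sense(); d=cap('wrist'); T=np.eye(4); T[:3,:3]=Ro.from_rotvec(s['ee_rot']).as_matrix(); T[:3,3]=s['position']
    M=np.linalg.inv(T@d['mount']); d['R']=M[:3,:3]; d['t']=M[:3,3]; np.savez('/tmp/%s.npz'%name,**d); return d
def inpl(d,m,z):
    c=max(cv2.findContours(m,0,2)[0],key=cv2.contourArea)[:,0]
    P=np.array([ray(d,*q,z)[:2] for q in c],np.float32); return cv2.minAreaRect(P)
E
python3 - <<'E'
from h import *
d=wcap('w1'); print(r.sense()['position'])
cv2.imwrite('pics/w1.png',d['color'][:,:,::-1])
for n,lo,hi in(('red',(0,150,80),(6,255,255)),('red2',(174,150,80),(180,255,255)),('blue',(100,120,50),(125,255,255))):
    m=hsv(d,lo,hi); p=pts(d,m)
    if len(p): print(n,len(p),np.median(p,0).round(1),np.percentile(p,[3,97],0).round(1))
E
```

```text
[480.83609132 304.53470729 335.57449853]
red 538 [562.3 186.3  96.1] [[527.2 -12.2  38.8]
 [675.6 353.4 156. ]]
red2 11 [550.3 191.4  93.5] [[525.3  -4.2  10.8]
 [567.1 192.6  97.1]]
blue 1322 [486.3 275.2  98.4] [[475.6  90.   42.4]
 [562.8 348.5 105.9]]
```

View pics/w1.png

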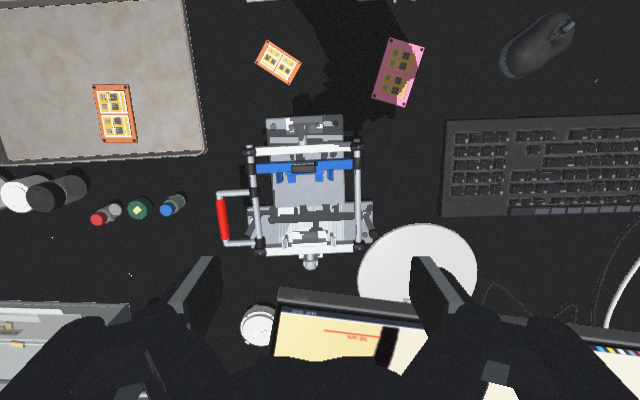

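The wrist view shows the holder upright in the image: handle (222,218), blue jaw (305,166), tab (303,168), fixed crossbar (305,250), and the plate at (115,113). The two vials and the mount are at (105,213), (137,209) and (172,205). Now the holder's axes from rods, bars and handle.

Run:
```python
from h import *
w=dict(np.load('/tmp/w1.npz')); t=dict(np.load('/tmp/top.npz'))
R=(150,100,400,280); Rt=(225,125,325,235)
for nm,d,roi in(('wrist',w,R),('top',t,Rt)):
    m=hsv(d,(0,150,80),(6,255,255),(210,190,235,245) if nm=='wrist' else (300,145,325,190))
    print(nm,'red',inpl(d,m,92)); p=pts(d,m); print(np.percentile(p[:,2],[10,50,90]))
    m=hsv(d,(100,120,50),(125,255,255),(255,155,355,185) if nm=='wrist' else (230,175,300,215))
    print('blue',inpl(d,m,99)); p=pts(d,m)
    print(np.percentile(p[:,2],[10,50,90]), np.percentile(p,[1,99],0).round(1).tolist())
    k=np.zeros((400,640),bool);k[roi[1]:roi[3],roi[0]:roi[2]]=1
    P=pts(d,k)
    up=P[(P[:,2]>86)&(P[:,2]<103)]
    for lo,hi in((215,240),(338,365)):
        q=up[(up[:,1]>lo)&(up[:,1]<hi)&(up[:,0]>500)&(up[:,0]<600)]
        if len(q)>5:
            vx,vy,x0,y0=cv2.fitLine(q[:,:2].astype(np.float32),cv2.DIST_HUBER,0,.01,.01).ravel(); print('rod',lo,len(q),np.degrees(np.arctan2(vy,vx)),'y at 550',y0+vy/vx*(550-x0),np.median(q[:,2]))
    q=P[(P[:,2]>108)&(P[:,2]<130)&(P[:,0]<520)]; print('tab',len(q),np.median(q,0) if len(q) else '',np.percentile(q,[3,97],0) if len(q) else '')
a=cv2.resize(w['color'][105:275,205:385],None,fx=3.3,fy=3.3,interpolation=2); cv2.imwrite('pics/w1c.png',a[:,:,::-1])
```

```text
wrist red ((552.351318359375, 186.0977783203125), (55.55181121826172, 12.408759117126465), 2.9251413345336914)
[93.76485677 96.65955983 98.04613591]
blue ((488.601806640625, 290.89276123046875), (26.698427200317383, 115.98863220214844), 2.580941677093506)
[ 89.04009654  98.62207122 100.3821524 ] [[474.5, 232.8, 0.9], [507.1, 348.5, 106.0]]
rod 215 710 2.2170217 y at 550 230.5249 95.7933965485537
rod 338 618 -1.2974242 y at 550 356.4873 95.64007515206721
tab 260 [480.52503145 290.91387836 119.33645932] [[475.87009372 278.35533393 110.13782424]
 [486.45415755 304.44295323 121.16786392]]
top red ((552.1051635742188, 185.48089599609375), (50.788124084472656, 12.373174667358398), 2.423832893371582)
[93.52414351 97.0184386  99.74813389]
blue ((489.3567810058594, 290.559814453125), (25.91402816772461, 115.92607879638672), 3.4557719230651855)
[ 90.70757893  99.21497619 102.22611543] [[475.1, 232.7, 86.8], [503.4, 348.1, 120.2]]
rod 215 227 2.608821 y at 550 228.02905 96.92132649220852
rod 338 211 0.14129627 y at 550 355.24323 96.41402640512682
tab 78 [481.76709539 288.97680463 119.27133387] [[476.56607366 276.11890743 109.28984882]
 [486.62479418 303.37587868 122.31939179]]
```

View pics/w1c.png

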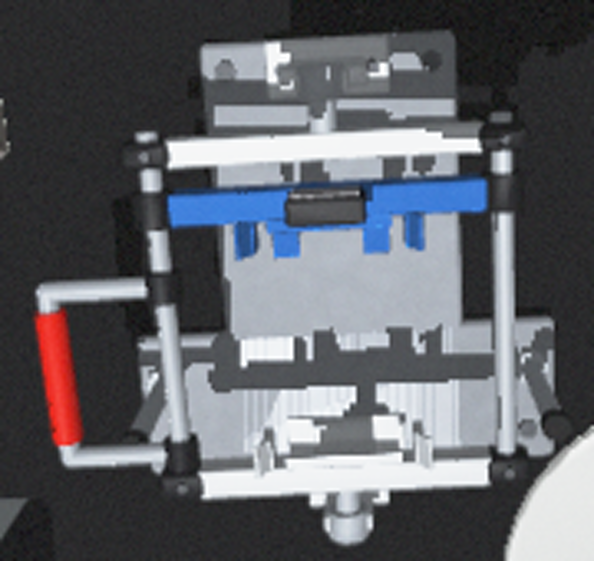

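The crop shows the jaw fully open with its tongues towards the plain jaw. Seat ≈ (547,294), yaw ≈ 2.7°. Next, go over the plate for a close wrist look.

```bash
python3 - <<'E'
from h import *
w=dict(np.load('/tmp/w1.npz'))
m=hsv(w,(3,90,90),(22,255,255),(85,75,145,150)); print(inpl(w,m,8),np.median(pts(w,m)[:,2]))
E
python3 -m crank '[[-0.02,-0.05,-0.01,0,75],[-0.04,-0.1,-0.02,0,75],[-0.06,-0.15,-0.05,0,75],[-0.08,-0.2,-0.08,0,75],[-0.09,-0.25,-0.11,0,75]]'
python3 -m crank '[[0,-0.05,-0.03,0,75],[0,-0.1,-0.05,0,75],[0,-0.13,-0.05,0,75],[0,-0.13,-0.05,0,75],[0,-0.13,-0.05,0,75]]'
python3 - <<'E'
from h import *
d=wcap('w2'); print(r.sense()['position'],r.sense()['ee_rot'])
m=hsv(d,(3,90,90),(22,255,255))
c=cv2.findContours(m,0,2)[0]
for k in c:
    if cv2.contourArea(k)>800:
        print(cv2.minAreaRect(k)); mm=np.zeros_like(m); cv2.drawContours(mm,[k],-1,255,-1); print(inpl(d,mm,8), np.percentile(pts(d,m&mm)[:,2],[10,50,90]))
cv2.imwrite('pics/w2.png',d['color'][:,:,::-1])
E
```

```text
((425.1886291503906, 23.078861236572266), (50.83979797363281, 78.9650650024414), 89.8456039428711) 7.940066404998457
time: 1.45
position: [412.3, 127.2, 257.8]
ee_rot: [0.007, -3.14, -0.0]
force: [0.8, -0.1, -0.5]
grip_width: 74.4
grasp_force: 0.0
time: 1.87
position: [414.0, 30.0, 221.0]
ee_rot: [-0.0, -3.14, -0.001]
force: [0.7, 0.3, 0.2]
grip_width: 74.9
grasp_force: 0.0
[414.60101601  30.7409044  221.42021175] [ 1.91173019e-03 -3.14071287e+00 -1.24468617e-03]
((51.052127838134766, 189.09423828125), (94.76954650878906, 61.368919372558594), 58.190608978271484)
((443.80517578125, -267.49114990234375), (101.29051208496094, 77.68108367919922), 18.166879653930664) [ 6.25391354 26.34754658 43.53614792]
((306.9999694824219, 178.99996948242188), (43.99999237060547, 67.99998474121094), -0.0)
((425.21807861328125, 21.768936157226562), (78.8328857421875, 49.721946716308594), 0.0016092595178633928) [7.13402853 8.12004128 9.0328017 ]
((520.5362548828125, 118.90676879882812), (48.70804977416992, 36.620323181152344), 37.18470764160156)
((357.994140625, 250.79151916503906), (55.6696891784668, 34.92898941040039), 57.6148796081543) [1.9520844  3.32239866 4.49022843]
((24.0, 18.0), (36.0, 48.0), 90.0)
((262.1586608886719, -254.85885620117188), (31.551599502563477, 54.11168670654297), 0.04937461391091347) [4.29305188 7.73218804 9.3060519 ]
```

View pics/w2.png

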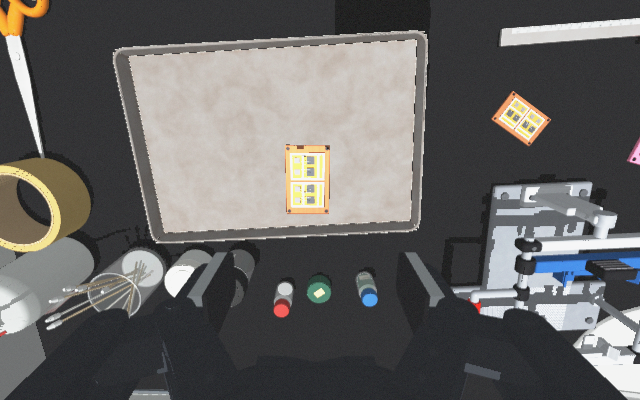

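The plate is at (307,179), between the fingers in y and clear of the walls. The vials and mount are beyond the tray at rows 280–300. Descend.

```bash
python3 -m crank '[[0.014,-0.012,-0.05,0,68],[0.014,-0.012,-0.1,0,68],[0.014,-0.012,-0.15,0,68],[0.014,-0.012,-0.2,0,68],[0.014,-0.012,-0.25,0,68]]'
python3 -m crank '[[0,0,-0.008,0,68],[0,0,-0.014,0,68],[0,0,-0.018,0,66],[0,0,-0.02,0,64],[0,0,-0.02,0,64]]'
python3 -c "
from h import *
s=r.sense();print(s['position'],s['ee_rot'],s['q'])"
```

```text
time: 2.33
position: [426.4, 22.8, 33.2]
ee_rot: [-0.006, 3.14, 0.001]
force: [0.4, 0.0, -0.9]
grip_width: 68.4
grasp_force: 0.0
time: 2.75
position: [427.7, 21.3, 20.8]
ee_rot: [-0.002, 3.138, 0.0]
force: [0.5, 0.2, -0.2]
grip_width: 64.3
grasp_force: 0.0
[427.73426712  21.28342674  20.77076739] [-1.70374136e-03  3.13813317e+00  4.05117001e-04] [ 4.96516254e-02  3.09036601e-01 -7.08588532e-01  5.49703700e-01
  8.80797913e-05  4.85659471e-02]
```

```bash
python3 -m crank '[[-0.003,0,-0.008,0,60],[-0.003,0,-0.014,0,60],[-0.003,0,-0.016,0,60],[-0.003,0,-0.018,0,60]]'
python3 -m crank '[[0,0,-0.002,0,58],[0,0,-0.004,0,58],[0,0,-0.004,0,58]]'
python3 - <<'E'
from h import *
d=wcap('w3'); cv2.imwrite('pics/w3.png',d['color'][100:400,140:500][:,:,::-1].repeat(2,0).repeat(2,1))
print(r.sense()['position'],r.sense()['force'])
E
```

```text
time: 3.08
position: [423.5, 20.7, 5.7]
ee_rot: [0.0, -3.142, 0.0]
force: [-0.1, -0.1, 0.2]
grip_width: 60.1
grasp_force: 0.0
time: 3.33
position: [423.5, 20.7, 2.5]
ee_rot: [0.0, -3.141, 0.0]
force: [-0.2, 0.0, -0.5]
grip_width: 58.0
grasp_force: 0.0
[423.5070513   20.77177534   2.63416278] [-0.611485   -0.06623063 -0.16089774]
```

View pics/w3.png

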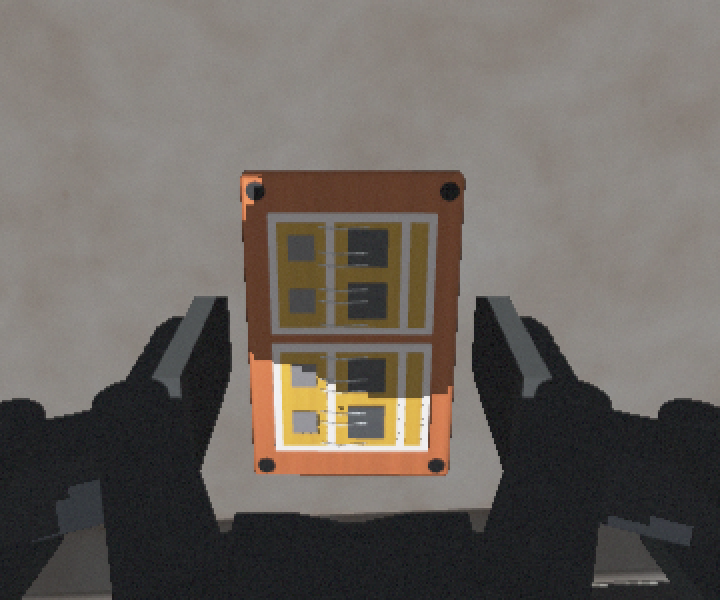

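The plate sits centred between the pads. The fingertips, set back at this opening, are still about at its top edge. Feel for the tray floor.

```bash
python3 -m crank '[[0.002,0.001,-0.002,0,56],[0.002,0.001,-0.004,0,56],[0.002,0.001,-0.004,0,56]]'
python3 -m crank '[[0,0,-0.0013,0,56],[0,0,-0.0013,0,56]]'
python3 -m crank '[[0,0,-0.0013,0,56],[0,0,-0.0013,0,56]]'
```

```text
time: 3.63
position: [425.2, 21.6, -0.4]
ee_rot: [0.001, -3.142, -0.0]
force: [-0.4, -0.1, 0.3]
grip_width: 56.1
grasp_force: 0.0
time: 3.8
position: [425.2, 21.6, -0.9]
ee_rot: [-0.001, 3.141, 0.0]
force: [-1.8, -0.1, 4.0]
grip_width: 56.1
grasp_force: 1.8
time: 3.97
position: [425.2, 21.6, -1.0]
ee_rot: [-0.001, 3.141, 0.0]
force: [-4.3, -0.5, 15.9]
grip_width: 56.0
grasp_force: 7.8
```

Floor felt at TCP z ≈ −0.6. Back off about 2 mm and close.

```bash
python3 -m crank '[[0,0,0.0056,0,56],[0,0,0.0056,0,52],[0,0,0.0056,0,48],[0,0,0.0056,0,44],[0,0,0.0056,0,44]]'
python3 -m crank '[[0,0,0,0,40],[0,0,0,0,40],[0,0,0,0,40],[0,0,0,0,40]]'
```

```text
time: 4.38
position: [425.7, 21.4, 3.1]
ee_rot: [-0.001, 3.14, -0.001]
force: [-2.0, -0.0, 14.8]
grip_width: 46.9
grasp_force: 59.1
time: 4.72
position: [425.7, 21.4, 3.1]
ee_rot: [-0.001, 3.14, -0.001]
force: [-2.4, -0.1, 15.0]
grip_width: 47.1
grasp_force: 59.1
```

```bash
cat >> h.py <<'E'
def plate(d,roi=(200,120,430,380)):
    m=hsv(d,(3,90,40),(22,255,255),roi); m=cv2.morphologyEx(m,cv2.MORPH_OPEN,np.ones((2,2)))
    c=max(cv2.findContours(m,0,2)[0],key=cv2.contourArea); mm=np.zeros_like(m); cv2.drawContours(mm,[c],-1,255,-1)
    p=pts(d,m&mm); A=np.c_[p[:,:2]-p[:,:2].mean(0),np.ones(len(p))]; k=np.ones(len(p),bool)
    for _ in range(5):
        s=np.linalg.lstsq(A[k],p[k,2],rcond=None)[0]; k=abs(A@s-p[:,2])<2
    z=s[2]; print('n',k.sum(),'slope deg x,y',np.degrees(s[:2]).round(2),'z',z.round(2),'rect',inpl(d,mm,z),'bbox',cv2.boundingRect(c)); return p
E
python3 - <<'E'
from h import *
plate(dict(np.load('/tmp/w3.npz'))); d=wcap('w4'); p=plate(d); print(np.percentile(p,[2,50,98],0))
E
```

```text
n 9852 slope deg x,y [ 0.15 -0.02] z 8.65 rect ((424.99609375, 22.028867721557617), (79.40514373779297, 49.37477111816406), 0.027349067851901054) bbox (261, 187, 112, 152)
n 9732 slope deg x,y [0.17 0.08] z 8.66 rect ((424.8088073730469, 22.69869613647461), (78.95278930664062, 49.38405990600586), 0.04446660354733467) bbox (261, 182, 112, 152)
[[386.12583124  -1.21885366   6.68552972]
 [417.44197204  21.56240352   8.60060384]
 [463.69660596  46.49818854  10.51143806]]
```

```bash
python3 -m crank '[[0,0,0.002,0,40],[0,0,0.005,0,40],[0,0,0.01,0,40],[0,0,0.02,0,40],[0,0,0.02,0,40]]'
python3 - <<'E'
from h import *
d=wcap('w5'); plate(d); print(r.sense()['position'])
E
```

```text
time: 5.18
position: [425.7, 21.6, 17.9]
ee_rot: [-0.001, 3.14, 0.0]
force: [0.8, -0.2, -1.2]
grip_width: 46.4
grasp_force: 61.7
n 9627 slope deg x,y [0.17 0.11] z 23.31 rect ((425.3072509765625, 22.87224006652832), (79.6990737915039, 49.35297393798828), 0.03790001571178436) bbox (261, 182, 112, 153)
[425.80108979  21.62070335  17.6376814 ]
```

Plate is held level, with its underside about flush with the tips. Lift and carry to above the holder.

```bash
python3 -m crank '[[0,0,0.03,0,40],[0,0,0.07,0,40],[0,0,0.12,0,40],[0,0,0.17,0,40],[0,0,0.216,0,40]]'
python3 -m crank '[[0.017,0.035,0,0.005,40],[0.035,0.08,0,0.01,40],[0.052,0.125,0,0.015,40],[0.07,0.17,0,0.015,40],[0.09,0.215,0,0.015,40]]'
python3 -m crank '[[0.02,0.05,0,0,40],[0.04,0.09,0,0,40],[0.055,0.13,0,0,40],[0.061,0.146,0,0,40],[0.061,0.146,0,0,40]]'
python3 - <<'E'
from h import *
import time
d=wcap('w6'); plate(d); s=r.sense(); print(s['position'],s['ee_rot'])
cv2.imwrite('pics/w6.png',d['color'][:,:,::-1])
E
```

```text
time: 5.65
position: [424.7, 21.5, 180.9]
ee_rot: [-0.001, 3.142, -0.0]
force: [1.0, 0.7, -0.9]
grip_width: 47.0
grasp_force: 62.4
time: 6.07
position: [492.5, 184.3, 178.9]
ee_rot: [0.075, -3.14, 0.0]
force: [0.4, -0.3, -2.1]
grip_width: 46.3
grasp_force: 62.4
time: 6.48
position: [539.4, 295.6, 178.0]
ee_rot: [-0.08, 3.14, 0.002]
force: [0.6, 0.1, -1.0]
grip_width: 46.9
grasp_force: 62.4
n 8830 slope deg x,y [-0.31  0.03] z 183.27 rect ((538.760498046875, 296.73162841796875), (80.18995666503906, 49.69184494018555), 2.9326581954956055) bbox (261, 181, 112, 154)
[538.31077614 293.51040547 178.02454216] [ 7.80072887e-02 -3.13968413e+00  1.13699063e-03]
```

View pics/w6.png

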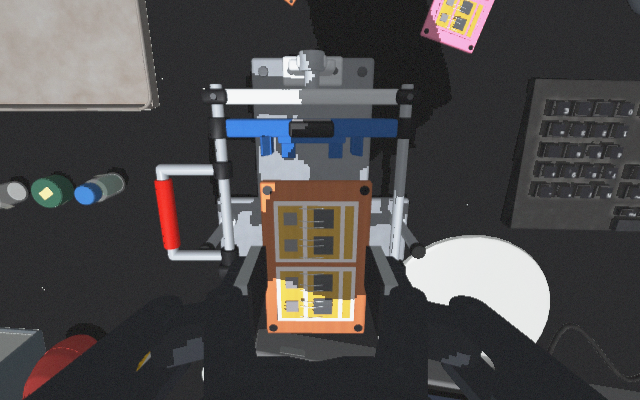

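The view shows the plate held at (316,257) over the holder, aligned with it, with jaw, rods and handle all visible. The arm was still settling, so I measure again.

```bash
python3 -m crank '[[0,0,0,0,40],[0,0,0,0,40]]'
cat > m.py <<'E'
from h import *
d=wcap('w7'); plate(d); s=r.sense(); print(s['position'],Ro.from_rotvec(s['ee_rot']).as_matrix()[:2,1])
for z in(92,):
    a=inpl(d,hsv(d,(0,150,80),(6,255,255),(150,165,185,260)),z); print('red',a)
m=hsv(d,(100,120,30),(125,255,255),(215,110,410,140)); print('blue',inpl(d,m,99)); p=pts(d,m); print(np.median(p,0),np.percentile(p,[2,98],0))
k=np.zeros((400,640),bool);k[70:245,190:430]=1
P=pts(d,k); up=P[(P[:,2]>85)&(P[:,2]<103)]
for lo,hi in((215,245),(342,370)):
    q=up[(up[:,1]>lo)&(up[:,1]<hi)&(up[:,0]>495)&(up[:,0]<540)]
    print('rod',len(q),np.median(q,0),np.percentile(q[:,1],[5,95]))
q=P[(P[:,2]>112)&(P[:,2]<130)&(P[:,0]<500)]; print('tab',np.median(q,0),np.percentile(q,[3,97],0))
E
python3 m.py
```

```text
time: 6.7
position: [537.6, 291.0, 178.8]
ee_rot: [0.073, -3.139, 0.002]
force: [0.1, -0.1, -1.9]
grip_width: 46.7
grasp_force: 62.4
n 8834 slope deg x,y [-0.48 -0.12] z 184.07 rect ((536.9500122070312, 292.1087951660156), (80.07950592041016, 49.619773864746094), 2.7093660831451416) bbox (260, 181, 113, 154)
[537.7198342  290.97487365 178.97451545] [-0.0464139   0.99892203]
red ((552.4497680664062, 186.01380920410156), (56.16215515136719, 13.25179386138916), 2.6729586124420166)
blue ((480.5649108886719, 326.3499755859375), (11.92933464050293, 44.22747802734375), 2.7237560749053955)
[482.49047733 305.47999995  98.7959381 ] [[474.97384471 234.72062847  96.87169951]
 [489.91637867 346.63805557 100.38685813]]
rod 938 [515.3931947  229.17864008  95.51155051] [218.22804329 234.18333035]
rod 670 [516.36505167 355.72212923  95.18871447] [352.55953082 359.75792637]
tab [481.30509686 290.81809884 119.57823142] [[476.41354781 277.91355161 116.51563879]
 [486.53476469 303.55615337 120.99360921]]
```

The handle, the rods and the tab agree: seat (547.3, 293.9), yaw 2.7°, rod tops 95.5. That puts the axis near 92. Correct by +1.4 mm in x and y, then lower.

```bash
python3 -m crank '[[0.0019,0.0019,-0.02,0,40],[0.0019,0.0019,-0.05,0,40],[0.0019,0.0019,-0.08,0,40],[0.0019,0.0019,-0.092,0,40],[0.0019,0.0019,-0.092,0,40]]'
python3 -m crank '[[0,0,0,0,40],[0,0,0,0,40]]'
python3 - <<'E'
from h import *
d=wcap('w8'); plate(d); s=r.sense(); print(s['position'])
p=pts(d,hsv(d,(100,120,30),(125,255,255),(150,20,500,250))); print(np.percentile(p,[2,50,98],0))
E
```

```text
time: 7.17
position: [537.6, 291.6, 107.7]
ee_rot: [0.073, -3.136, 0.004]
force: [-0.2, -0.0, -1.2]
grip_width: 46.7
grasp_force: 62.3
time: 7.33
position: [540.7, 293.8, 111.5]
ee_rot: [-0.074, 3.139, 0.002]
force: [0.9, 0.5, -1.0]
grip_width: 46.4
grasp_force: 62.4
n 8835 slope deg x,y [0.06 0.26] z 116.74 rect ((539.7669677734375, 295.09027099609375), (79.67402648925781, 49.51286315917969), 2.66336727142334) bbox (261, 181, 112, 153)
[540.87715204 294.10181721 111.72370589]
[[475.27462165 235.62275832  87.66263451]
 [485.65265593 291.15380276  98.75821551]
 [502.83419135 345.90025029 104.56881999]]
```

```bash
for i in 1; do python3 -m crank '[[0,0,0,0,40],[0,0,0,0,40],[0,0,0,0,40]]'; done
python3 - <<'E'
from h import *
for i in range(3):
    d=wcap('w8'); plate(d); s=r.sense(); print(s['position'],s['qd'].round(3))
E
```

```text
time: 7.63
position: [540.2, 294.0, 110.8]
ee_rot: [-0.075, 3.139, 0.001]
force: [0.5, -0.4, -1.5]
grip_width: 46.7
grasp_force: 62.4
n 8888 slope deg x,y [0.01 0.15] z 116.04 rect ((539.331298828125, 295.1561584472656), (79.63276672363281, 49.28462219238281), 2.7086281776428223) bbox (261, 181, 112, 153)
[540.07449672 293.95875942 110.60171142] [-0.001  0.003 -0.008 -0.001 -0.001 -0.   ]
n 8895 slope deg x,y [-0.    0.19] z 115.84 rect ((539.1771850585938, 295.1050720214844), (79.62480926513672, 49.25667953491211), 2.706690549850464) bbox (261, 181, 112, 153)
[539.96505763 293.89550739 110.41735212] [-0.002  0.002 -0.004 -0.001  0.001 -0.003]
n 8901 slope deg x,y [-0.03  0.1 ] z 115.66 rect ((539.06640625, 295.03057861328125), (79.616455078125, 49.278594970703125), 2.705535650253296) bbox (261, 181, 112, 153)
[539.86918874 293.84317648 110.25860397] [-0.002  0.004 -0.002 -0.001 -0.001  0.002]
```

```bash
python3 -m crank '[[-0.0008,-0.002,0,0,40],[-0.0008,-0.002,-0.003,0,40],[-0.0008,-0.002,-0.005,0,40],[-0.0008,-0.002,-0.005,0,40],[-0.0008,-0.002,-0.005,0,40]]'
python3 -m crank '[[0,0,0,0,40],[0,0,0,0,40],[0,0,0,0,40],[0,0,0,0,40]]'
python3 - <<'E'
from h import *
for i in range(2):
    d=wcap('w8'); plate(d); s=r.sense(); print(s['position'])
a=inpl(d,hsv(d,(0,150,80),(6,255,255),(0,100,180,330)),92); print('red',a)
k=np.zeros((400,640),bool);k[0:245,100:540]=1
P=pts(d,k); up=P[(P[:,2]>85)&(P[:,2]<103)]
for lo,hi in((215,245),(342,370)):
    q=up[(up[:,1]>lo)&(up[:,1]<hi)&(up[:,0]>480)&(up[:,0]<520)]; print('rod',len(q),np.median(q,0),np.percentile(q[:,1],[5,95]))
q=P[(P[:,2]>112)&(P[:,2]<130)&(P[:,0]<500)]; print('tab',np.median(q,0),np.percentile(q,[3,97],0))
E
```

```text
time: 8.2
position: [539.0, 292.1, 106.0]
ee_rot: [0.075, -3.14, 0.0]
force: [-0.7, 0.2, -1.6]
grip_width: 46.6
grasp_force: 62.4
time: 8.53
position: [539.3, 292.3, 106.4]
ee_rot: [-0.075, 3.141, 0.0]
force: [0.3, -0.6, -1.1]
grip_width: 46.6
grasp_force: 62.4
n 8868 slope deg x,y [-0.07  0.08] z 111.59 rect ((538.3641357421875, 293.48858642578125), (79.58718872070312, 49.38575744628906), 2.7213704586029053) bbox (261, 181, 112, 153)
[539.25091789 292.29554689 106.34796413]
n 8911 slope deg x,y [-0.09  0.12] z 111.6 rect ((538.3458251953125, 293.5263671875), (79.57246398925781, 49.34206771850586), 2.739121198654175) bbox (261, 181, 112, 153)
[539.20769708 292.31429084 106.34357442]
red ((553.1522216796875, 186.0906219482422), (58.59904861450195, 14.565823554992676), 2.852836847305298)
rod 2809 [494.8377824  230.01917636  97.85340931] [219.49634584 242.30637984]
rod 1648 [494.81087607 353.93749707  95.7768768 ] [344.91591152 359.00924932]
tab [481.07236768 290.8501875  119.59746273] [[476.25735849 278.10468432 113.0967263 ]
 [486.46069657 303.62985102 120.96043267]]
```

```bash
python3 -m crank '[[0,0,-0.004,0,40],[0,0,-0.008,0,40],[0,0,-0.012,0,40],[0,0,-0.015,0,40],[0,0,-0.015,0,40]]'
python3 -m crank '[[0,0,-0.001,0,40],[0,0,-0.002,0,40],[0,0,-0.003,0,40],[0,0,-0.004,0,40],[0,0,-0.004,0,40]]'
```

```text
time: 9.05
position: [538.6, 292.0, 94.2]
ee_rot: [0.075, -3.139, 0.001]
force: [0.3, 0.7, -1.9]
grip_width: 46.9
grasp_force: 62.4
time: 9.47
position: [539.2, 292.2, 91.9]
ee_rot: [0.075, -3.141, 0.0]
force: [-0.1, 0.4, -1.0]
grip_width: 46.9
grasp_force: 62.4
```

```bash
python3 -m crank '[[0,0,-0.0015,0,40],[0,0,-0.003,0,40],[0,0,-0.003,0,40],[0,0,-0.003,0,40]]'
python3 - <<'E'
from h import *
d=wcap('w8'); plate(d); s=r.sense(); print(s['position'],s['force'])
E
```

```text
time: 9.8
position: [539.1, 292.2, 89.7]
ee_rot: [0.075, -3.141, 0.0]
force: [0.5, 0.2, -1.3]
grip_width: 46.6
grasp_force: 62.4
n 8905 slope deg x,y [-0.09  0.11] z 94.93 rect ((538.5140380859375, 293.3282470703125), (80.1729736328125, 49.58738708496094), 2.744075059890747) bbox (261, 181, 112, 154)
[539.13451181 292.22508236  89.74793964] [ 0.60591371  0.31358318 -0.76694672]
```

```bash
python3 -m crank '[[0,0,-0.001,0,40],[0,0,-0.001,0,40],[0,0,-0.001,0,40]]'
python3 -m crank '[[0,0,-0.001,0,40],[0,0,-0.001,0,40],[0,0,-0.001,0,40]]'
python3 -m crank '[[0,0,-0.0008,0,40],[0,0,-0.0008,0,40]]'
```

```text
time: 10.1
position: [539.2, 292.2, 89.0]
ee_rot: [0.075, -3.141, 0.0]
force: [0.8, 0.6, -0.6]
grip_width: 46.8
grasp_force: 62.4
time: 10.35
position: [539.3, 292.3, 88.6]
ee_rot: [-0.075, 3.14, 0.0]
force: [-0.4, -0.7, -0.8]
grip_width: 46.7
grasp_force: 62.8
time: 10.52
position: [539.3, 292.3, 88.5]
ee_rot: [-0.075, 3.14, 0.0]
force: [-1.1, -1.6, 5.9]
grip_width: 46.9
grasp_force: 63.5
```

Contact felt at the expected height. Release.

```bash
python3 -m crank '[[0,0,0,0,50],[0,0,0,0,54],[0,0,0,0,58],[0,0,0,0,62],[0,0,0,0,62]]'
python3 -m crank '[[0,0,0.01,0,62],[0,0,0.03,0,62],[0,0,0.07,0,62],[0,0,0.11,0,62],[0,0,0.125,0,62]]'
python3 -m crank '[[-0.03,0,0,0,62],[-0.05,0,0,0,62],[-0.05,0,0,0,62],[-0.05,0,0,0,62]]'
python3 - <<'E'
from h import *
d=wcap('w9'); plate(d,(200,80,430,290)); s=r.sense(); print(s['position'],s['force'])
cv2.imwrite('pics/w9.png',cv2.resize(d['color'][60:330,160:460],None,fx=2,fy=2)[:,:,::-1])
E
```

```text
time: 10.93
position: [539.2, 292.3, 87.6]
ee_rot: [0.075, -3.141, 0.0]
force: [-0.4, -0.1, 0.7]
grip_width: 62.2
grasp_force: 0.0
time: 11.35
position: [541.1, 293.3, 186.4]
ee_rot: [-0.075, 3.135, 0.005]
force: [0.1, 0.4, -0.1]
grip_width: 62.2
grasp_force: 0.0
time: 11.68
position: [501.5, 292.4, 182.2]
ee_rot: [-0.076, 3.14, 0.0]
force: [1.5, 0.1, 0.2]
grip_width: 62.1
grasp_force: 0.0
n 2012 slope deg x,y [-0.03 -0.14] z 93.43 rect ((537.595947265625, 293.9654235839844), (76.4519271850586, 49.447784423828125), 2.7861180305480957) bbox (282, 201, 65, 90)
[502.22808806 292.43439441 181.98216542] [ 0.67034071  0.02860205 -0.30183156]
```

Plate rests level at top z 93.4, between the lips. Now I put the shut fingers behind the thumb tab.

```bash
python3 -m crank '[[-0.03,-0.0025,0,0,40],[-0.06,-0.0047,0,0,10],[-0.06,-0.0047,0,0,0],[-0.06,-0.0047,-0.02,0,0],[-0.06,-0.0047,-0.04,0,0]]'
python3 -m crank '[[0,0,-0.02,0,0],[0,0,-0.04,0,0],[0,0,-0.056,0,0],[0,0,-0.056,0,0],[0,0,-0.056,0,0]]'
python3 -m crank '[[0,0,0,0,0],[0,0,0,0,0]]'
python3 -c "
from h import *
s=r.sense();print(s['position'],s['force'])"
```

```text
time: 12.15
position: [458.6, 289.6, 152.2]
ee_rot: [-0.075, 3.137, 0.003]
force: [-0.1, -0.0, -0.3]
grip_width: 1.4
grasp_force: 0.0
time: 12.57
position: [457.2, 288.6, 108.9]
ee_rot: [0.074, -3.14, 0.001]
force: [0.0, -0.3, 0.6]
grip_width: 0.1
grasp_force: 0.0
time: 12.73
position: [457.8, 289.2, 110.4]
ee_rot: [-0.074, 3.139, 0.001]
force: [-0.6, 0.5, 0.1]
grip_width: 0.2
grasp_force: 0.0
[457.78889087 289.21539238 110.37866691] [-0.59580558  0.53565323  0.10088088]
```

```bash
python3 -m crank '[[0.005,0.0002,-0.002,0,0],[0.009,0.0004,-0.002,0,0],[0.012,0.0006,-0.002,0,0],[0.015,0.0007,-0.002,0,0],[0.018,0.0008,-0.002,0,0]]'
python3 -m crank '[[0.003,0.0001,0,0,0],[0.006,0.0003,0,0,0],[0.009,0.0004,0,0,0],[0.009,0.0004,0,0,0]]'
python3 -m crank '[[0.002,0.0001,0,0,0],[0.004,0.0002,0,0,0],[0.004,0.0002,0,0,0]]'
```

```text
time: 13.15
position: [469.5, 289.5, 108.1]
ee_rot: [0.075, -3.139, -0.001]
force: [-5.0, 1.3, 2.5]
grip_width: -0.2
grasp_force: 1.8
time: 13.48
position: [477.5, 289.8, 107.9]
ee_rot: [-0.075, 3.14, 0.0]
force: [-2.1, 0.8, 1.5]
grip_width: 0.5
grasp_force: 1.1
time: 13.73
position: [480.2, 289.9, 107.9]
ee_rot: [-0.075, 3.141, 0.0]
force: [-2.8, 0.9, 1.5]
grip_width: 0.1
grasp_force: 1.4
```

```bash
python3 -m crank '[[0.0015,0.0001,0,0,0],[0.003,0.0001,0,0,0],[0.003,0.0001,0,0,0]]'
python3 -m crank '[[0.0015,0.0001,0,0,0],[0.003,0.0001,0,0,0],[0.003,0.0001,0,0,0]]'
python3 - <<'E'
from h import *
d=wcap('w10'); s=r.sense(); print(s['position'],s['force'])
E
```

```text
time: 13.98
position: [482.3, 289.9, 107.9]
ee_rot: [-0.075, 3.141, 0.0]
force: [-3.6, 1.5, 1.0]
grip_width: -0.4
grasp_force: 1.5
time: 14.23
position: [483.1, 289.9, 107.8]
ee_rot: [0.075, -3.138, -0.001]
force: [-6.1, 2.8, 3.4]
grip_width: 0.1
grasp_force: 3.1
[483.14956519 289.93441626 107.85135134] [-6.90767651  1.89240272  3.74186393]
```

```bash
python3 -m crank '[[0.002,0.0001,0,0,0],[0.004,0.0002,0,0,0],[0.004,0.0002,0,0,0]]'
python3 -m crank '[[0.003,0.0001,0,0,0],[0.003,0.0001,0,0,0],[0.003,0.0001,0,0,0]]'
```

```text
time: 14.53
position: [483.2, 289.9, 107.8]
ee_rot: [0.076, -3.133, -0.001]
force: [-12.8, 1.8, 9.4]
grip_width: 0.3
grasp_force: 6.3
time: 14.78
position: [483.3, 289.8, 107.7]
ee_rot: [0.077, -3.129, -0.001]
force: [-16.7, 2.7, 12.2]
grip_width: -0.1
grasp_force: 8.6
```

The jaw is firmly against its stop. Back off, rise and check.

```bash
python3 -m crank '[[-0.012,0,0,0,0],[-0.025,-0.001,0,0,0],[-0.025,-0.001,0.03,0,0],[-0.025,-0.001,0.07,0,0],[-0.025,-0.001,0.11,0,0]]'
python3 -m crank '[[-0.01,0,0.05,0,30],[-0.01,0,0.09,0,30],[-0.01,0,0.09,0,30],[-0.01,0,0.09,0,30],[-0.01,0,0.09,0,30]]'
python3 - <<'E'
from h import *
for i in range(2): d=wcap('w11'); s=r.sense(); 
print(s['position'])
cv2.imwrite('pics/w11.png',cv2.resize(d['color'][90:330,180:440],None,fx=2.4,fy=2.4)[:,:,::-1])
plate(d,(230,120,400,330))
k=np.zeros((400,640),bool);k[60:320,150:480]=1; P=pts(d,k)
q=P[(P[:,2]>112)&(P[:,2]<130)&(P[:,0]<530)]; print('tab',np.median(q,0),np.percentile(q,[3,97],0))
print('red',inpl(d,hsv(d,(0,150,80),(6,255,255),(150,120,270,320)),92))
E
```

```text
time: 15.2
position: [470.9, 288.6, 190.6]
ee_rot: [-0.074, 3.14, -0.003]
force: [1.7, 1.0, 0.2]
grip_width: -0.0
grasp_force: 0.0
time: 15.62
position: [463.9, 289.1, 257.5]
ee_rot: [-0.074, 3.14, -0.001]
force: [0.0, -0.1, 0.3]
grip_width: 29.8
grasp_force: 0.0
[462.94316166 288.72606157 256.27000725]
n 753 slope deg x,y [-0.01 -0.08] z 93.42 rect ((549.9491577148438, 294.6210632324219), (72.65564727783203, 49.842864990234375), 2.36458158493042) bbox (293, 229, 49, 63)
tab [497.40425641 291.92214621 119.36416185] [[493.55755383 279.3862352  112.66217391]
 [503.24939493 304.80063936 120.87214835]]
red ((552.5928344726562, 186.19003295898438), (57.126956939697266, 12.670072555541992), 2.699162244796753)
```

View pics/w11.png

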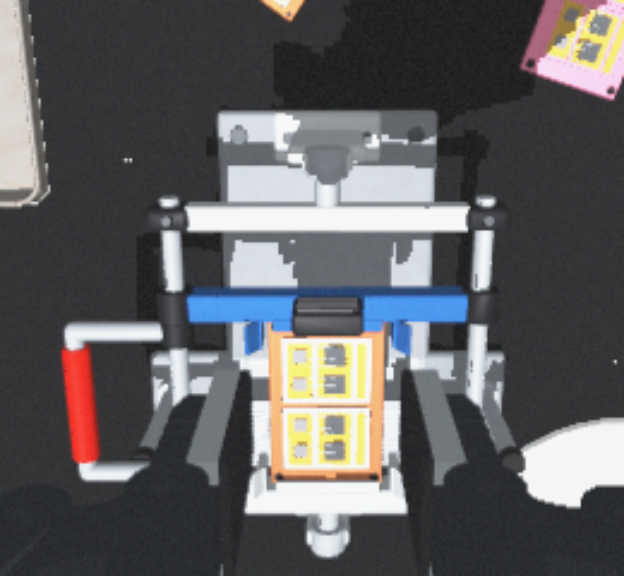

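The jaw has travelled about 18 mm and the plate ends sit in both jaws. The red handle is free on its −y rest. Now go to the handle.

```bash
python3 -m crank '[[0.03,-0.035,-0.01,0,36],[0.06,-0.07,-0.03,0,36],[0.09,-0.105,-0.05,0,36],[0.119,-0.1375,-0.07,0,36],[0.119,-0.1375,-0.1,0,36]]'
python3 -m crank '[[0,0,-0.02,0,36],[0,0,-0.04,0,36],[0,0,-0.04,0,36],[0,0,-0.04,0,36],[0,0,-0.04,0,36]]'
python3 - <<'E'
from h import *
for i in range(2): d=wcap('w12'); s=r.sense(); 
print(s['position'],s['ee_rot'])
m=hsv(d,(0,150,60),(6,255,255),(230,120,400,330)); print('red',inpl(d,m,92),np.percentile(pts(d,m)[:,2],[10,50,90]))
th=np.radians(np.arange(0,181,7.5)); D=.144*np.c_[-.0471*(1-np.cos(th)),.9989*(1-np.cos(th)),np.sin(th)]
for a in range(0,24,5): print((D[a+1:a+6]-D[a]).round(4).tolist())
E
```

```text
time: 16.13
position: [556.8, 182.1, 181.6]
ee_rot: [-0.066, 3.138, -0.004]
force: [0.7, 1.7, 0.4]
grip_width: 35.9
grasp_force: 0.0
time: 16.55
position: [552.7, 186.3, 152.9]
ee_rot: [0.075, -3.14, 0.0]
force: [-0.0, 0.3, 0.9]
grip_width: 36.1
grasp_force: 0.0
[553.30849056 186.64976748 153.86943308] [-7.51775069e-02  3.13903294e+00  6.00813321e-04]
red ((552.6605224609375, 186.2244873046875), (55.605464935302734, 11.821845054626465), 2.2414462566375732) [94.40774304 96.81202802 98.09944942]
[[-0.0001, 0.0012, 0.0188], [-0.0002, 0.0049, 0.0373], [-0.0005, 0.0109, 0.0551], [-0.0009, 0.0193, 0.072], [-0.0014, 0.0297, 0.0877]]
[[-0.0006, 0.0124, 0.0142], [-0.0013, 0.0266, 0.0266], [-0.002, 0.0422, 0.037], [-0.0028, 0.0591, 0.0454], [-0.0036, 0.0769, 0.0514]]
[[-0.0009, 0.0185, 0.0037], [-0.0018, 0.0372, 0.0049], [-0.0026, 0.056, 0.0037], [-0.0035, 0.0745, 0.0], [-0.0044, 0.0923, -0.0061]]
[[-0.0008, 0.0169, -0.0083], [-0.0015, 0.0325, -0.0188], [-0.0022, 0.0467, -0.0312], [-0.0028, 0.0591, -0.0454], [-0.0033, 0.0695, -0.061]]
[[-0.0004, 0.0083, -0.0169], [-0.0007, 0.0144, -0.0347], [-0.0009, 0.018, -0.0532], [-0.0009, 0.0193, -0.072]]
```

```bash
python3 -m crank '[[-0.001,-0.0016,-0.03,0,36],[-0.001,-0.0016,-0.06,0,36],[-0.001,-0.0016,-0.085,0,36],[-0.001,-0.0016,-0.1,0,36],[-0.001,-0.0016,-0.103,0,36]]'
python3 -m crank '[[0,0,0,0,36],[0,0,0,0,36],[0,0,0,0,20],[0,0,0,0,8],[0,0,0,0,4]]'
python3 -m crank '[[0,0,0,0,4],[0,0,0,0,4],[0,0,0,0,4]]'
```

```text
time: 17.07
position: [550.8, 184.9, 74.3]
ee_rot: [0.075, -3.138, 0.001]
force: [0.5, -0.8, -0.4]
grip_width: 36.3
grasp_force: 0.0
time: 17.48
position: [553.0, 185.4, 77.2]
ee_rot: [-0.075, 3.138, 0.001]
force: [-0.3, -0.6, 4.3]
grip_width: 9.9
grasp_force: 58.5
time: 17.73
position: [553.0, 185.4, 77.1]
ee_rot: [-0.075, 3.138, 0.001]
force: [-1.3, -0.2, 5.6]
grip_width: 9.5
grasp_force: 58.6
```

Bar is gripped. Swing.

```bash
python3 -m crank '[[-0.0001,0.0012,0.0188,0,4],[-0.0002,0.0049,0.0373,0,4],[-0.0005,0.0109,0.0551,0,4],[-0.0009,0.0193,0.072,0,4],[-0.0014,0.0297,0.0877,0,4]]'
python3 -c "
from h import *
s=r.sense();print(s['position'],s['force'],s['grip_width'])"
```

```text
time: 18.15
position: [552.0, 204.5, 141.8]
ee_rot: [-0.072, 3.139, -0.01]
force: [4.1, -6.1, -2.9]
grip_width: 9.5
grasp_force: 58.4
[551.95488211 204.51007998 141.78924872] [ 4.06246409 -6.09043777 -2.86089734] 9.4759773824874
```

Forces are small; continue.

```bash
python3 -m crank '[[-0.0006,0.0124,0.0142,0,4],[-0.0013,0.0266,0.0266,0,4],[-0.002,0.0422,0.037,0,4],[-0.0028,0.0591,0.0454,0,4],[-0.0036,0.0769,0.0514,0,4]]'
python3 -m crank '[[-0.0009,0.0185,0.0037,0,4],[-0.0018,0.0372,0.0049,0,4],[-0.0026,0.056,0.0037,0,4],[-0.0035,0.0745,0,0,4],[-0.0044,0.0923,-0.0061,0,4]]'
```

```text
time: 18.57
position: [549.5, 259.3, 184.9]
ee_rot: [-0.069, 3.135, -0.017]
force: [-5.2, -13.7, 25.6]
grip_width: 9.6
grasp_force: 62.4
time: 18.98
position: [545.8, 334.5, 178.3]
ee_rot: [-0.074, 3.137, 0.0]
force: [-0.4, -2.4, 7.3]
grip_width: 9.2
grasp_force: 66.8
```

```bash
python3 -m crank '[[-0.0008,0.0169,-0.0083,0,4],[-0.0015,0.0325,-0.0188,0,4],[-0.0022,0.0467,-0.0312,0,4],[-0.0028,0.0591,-0.0454,0,4],[-0.0033,0.0695,-0.061,0,4]]'
python3 -m crank '[[-0.0004,0.0083,-0.0169,0,4],[-0.0006,0.0125,-0.028,0,4],[-0.0007,0.0144,-0.0347,0,4],[-0.0007,0.0144,-0.0347,0,4]]'
```

```text
time: 19.4
position: [543.0, 386.5, 129.1]
ee_rot: [-0.074, 3.139, -0.002]
force: [1.3, -4.2, 3.0]
grip_width: 9.3
grasp_force: 72.7
time: 19.73
position: [542.3, 398.1, 100.4]
ee_rot: [0.074, -3.14, -0.002]
force: [6.0, 0.8, -7.3]
grip_width: 9.5
grasp_force: 73.2
```

```bash
python3 -m crank '[[-0.0001,0.0019,-0.009,0,4],[-0.0002,0.0035,-0.018,0,4],[-0.0002,0.0042,-0.024,0,4],[-0.0002,0.0046,-0.028,0,4],[-0.0002,0.0046,-0.028,0,4]]'
python3 -m crank '[[0,0.0002,-0.003,0,4],[0,0.0003,-0.006,0,4],[0,0.0003,-0.006,0,4]]'
```

```text
time: 20.15
position: [542.3, 400.7, 82.5]
ee_rot: [-0.074, 3.14, 0.0]
force: [4.3, -0.3, 2.2]
grip_width: 9.7
grasp_force: 74.2
time: 20.4
position: [542.3, 400.9, 78.9]
ee_rot: [-0.074, 3.139, 0.0]
force: [4.0, -1.7, 4.0]
grip_width: 9.4
grasp_force: 74.3
```

```bash
python3 -m crank '[[0,0,-0.002,0,4],[0,0,-0.004,0,4],[0,0,-0.004,0,4]]'
python3 -m crank '[[0,0,-0.002,0,4],[0,0,-0.004,0,4],[0,0,-0.004,0,4]]'
```

```text
time: 20.65
position: [542.4, 401.2, 75.6]
ee_rot: [-0.075, 3.139, 0.002]
force: [5.2, -1.0, -1.1]
grip_width: 9.3
grasp_force: 75.5
time: 20.9
position: [542.5, 401.2, 73.1]
ee_rot: [-0.075, 3.139, 0.002]
force: [4.5, -1.3, 4.7]
grip_width: 9.4
grasp_force: 76.2
```

```bash
python3 -m crank '[[0,0,-0.002,0,4],[0,0,-0.004,0,4],[0,0,-0.004,0,4]]'
python3 - <<'E'
from h import *
d=cap('top'); m=hsv(d,(0,150,80),(6,255,255),(200,120,330,210)); p=pts(d,m) if m.any() else []; print(len(p),np.percentile(p,[5,50,95],0) if len(p) else '')
d=cap('side'); m=hsv(d,(0,150,80),(6,255,255),(270,165,365,220)); p=pts(d,m) if m.any() else []; print(len(p),np.percentile(p,[5,50,95],0) if len(p) else '')
E
```

```text
time: 21.15
position: [542.5, 401.3, 72.9]
ee_rot: [-0.075, 3.138, 0.003]
force: [1.0, -5.2, 18.2]
grip_width: 9.7
grasp_force: 77.7
0 
29 [[516.71402703 394.23814989  86.54260441]
 [527.72558023 397.62224549  93.95632116]
 [565.31819034 404.20315539  97.61142031]]
```

Resting on the +y stop. Release, rise, and check.

```bash
python3 -m crank '[[0,0,0.003,0,4],[0,0,0.003,0,20],[0,0,0.003,0,34],[0,0,0.003,0,34],[0,0,0.003,0,34]]'
python3 -m crank '[[0,0,0.01,0,34],[0,0,0.03,0,34],[0,0,0.07,0,34],[0,0,0.12,0,34],[0,0,0.17,0,34]]'
python3 -m crank '[[-0.05,-0.05,0.03,0,34],[-0.09,-0.1,0.06,0,34],[-0.13,-0.142,0.08,0,34],[-0.13,-0.142,0.08,0,34],[-0.13,-0.142,0.08,0,34]]'
python3 - <<'E'
from h import *
for i in range(2): d=wcap('w13'); s=r.sense()
print(s['position'],s['force'])
m=hsv(d,(0,150,60),(6,255,255),(330,100,600,400)); p=pts(d,m); print('handle',inpl(d,m,92),np.percentile(p[:,2],[10,50,90]))
m=hsv(d,(3,90,40),(22,255,255)); p=pts(d,m); p=p[(abs(p[:,0]-547)<45)&(abs(p[:,1]-294)<30)&(p[:,2]>70)]
print('copper',len(p),np.percentile(p,[2,50,98],0)); A=np.c_[p[:,:2]-p[:,:2].mean(0),np.ones(len(p))]; print(np.degrees(np.linalg.lstsq(A,p[:,2],rcond=None)[0][:2]))
m=hsv(d,(100,120,30),(125,255,255)); p=pts(d,m); p=p[(p[:,0]<530)&(p[:,0]>470)&(p[:,1]>230)&(p[:,1]<360)&(p[:,2]>80)]; print('blue',np.percentile(p,[2,50,98],0))
cv2.imwrite('pics/w13.png',d['color'][:,:,::-1])
E
```

```text
time: 21.67
position: [540.2, 400.7, 70.2]
ee_rot: [0.076, -3.138, 0.001]
force: [0.5, -0.6, 0.1]
grip_width: 34.2
grasp_force: 0.0
time: 22.08
position: [540.6, 400.4, 199.5]
ee_rot: [0.075, -3.138, 0.002]
force: [0.4, 0.8, 0.3]
grip_width: 34.4
grasp_force: 0.0
time: 22.5
position: [440.7, 291.1, 262.5]
ee_rot: [-0.073, 3.141, 0.0]
force: [-1.3, -0.5, 0.7]
grip_width: 34.3
grasp_force: 0.0
[443.99452527 294.18105065 260.31098724] [ 0.44880725  0.00938036 -0.34952927]
handle ((541.90869140625, 402.4033203125), (57.41679000854492, 12.36874008178711), 2.904121160507202) [94.00281124 97.14452029 98.49227652]
copper 2366 [[511.54798725 267.76963869  91.38876746]
 [546.79851937 292.01174183  92.84006978]
 [583.27933163 315.2253833   94.25950596]]
[0.01374895 0.35075974]
blue [[492.0652217  237.01908175  88.93909348]
 [499.74863289 292.3933542   98.06263151]
 [519.19054804 346.65870947  99.59652832]]
```

Everything checks: the handle lies on the +y rest (402.4, top 97), the plate is level underside up in both jaws, and the jaw is still home. Hand in.

```bash
python3 -c "
from h import *
print(r.finish_job())"
```

```text
the job is handed in; nothing more can be done
None
```

The job is handed in after about 22.6 s: the plate is clamped in both jaws, and the frame lies on the +y rest with the plate's bare underside up; the arm stayed clear of the vials and mount, though I took no final picture of them.

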